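# Refit the cooker knob and hold it pressed in

## Robot

A 6-joint arm with a two-finger parallel gripper is mounted at the origin on a cart in front of the work surface, level with it; the furniture and walls round the work are solid. World frame = base frame: x ahead of the robot, y to its left, z up, the work surface at z = 0. Lengths are in m, angles in degrees, forces in N, time in s.
With the tool pointing down it reaches from about 0.4 to 0.825 m from the base axis. Payload 7 kg.
Tool frame: the origin (TCP) lies on the centre line of the jaws, within the pads' length; the fingertips stand 14 mm ahead of it and the grasp point (between the pads) lies 5 mm behind it; z points along the fingers, y is the line along which they close (so a half turn about z gives the same grasp; the last joint's range is limited). The gripper opens to 88 mm and grips with 3 to 60 N. Pads are 19 mm wide; open, the fingers measure 130 mm over their backs; the gripper's body (78 mm by 193 mm) begins 47 mm behind the grasp point.
Start: joints at [80.22, 20.546, 0.682, 0, -70.136, -16.507], TCP at [0.299, 0.605, 0.241] pointing down, gripper open.
Joint ranges: [-176.03, 176.03], [-82.01, 121.73], [-58.28, 71.71], [-173.87, 95.51], [-174.79, -0.11], [-173.66, 173.66]. Speed limits (degrees/s): [136.94, 136.94, 172.46, 180, 180, 180].

## Interface

Orientations are given as [roll, pitch, yaw] about the fixed x, y, z axes, in that order (R = Rz(yaw) Ry(pitch) Rx(roll)).
In Python, from plant import r gives the robot as it stands.
- The arm moves only by the tool send_rows, never from a script. Its argument "steps" is a list of rows, each an object with "dp": the shift along the tool's x, y, z in mm, a list of three; "roll": the turn about the tool's z in rad; "jaw": the opening in per cent of the stroke, from 0 (shut) to 100 (fully open). In form: [{"dp": [tx, ty, tz], "roll": roll, "jaw": jaw}, ...]. A call has 1 to 5 rows; each row is the pose to reach, as a shift and turn from the pose commanded when the call began, along the tool's axes at that moment; what a row does not reach only later rows make up. A row lasts 1/8 s, in which the tool goes at most 62.5 mm and 10.7 degrees, less where a joint would pass 70% of its speed; a pose out of reach is approached as far as the arm can. A call with a gripper value outside its range is refused whole. The fingers move at their own pace and stop on an object; "newtons" is the grip in N (left out, the last holds). Time passes only in rows, so rows that repeat a pose let the fingers close. It gives the time, the measured TCP pose, the force, the opening and the grip force at its end, in the units of the state.
- r.get_state(): the state, without advancing time (a new reading comes with each control period).
- r.capture(name): name is "scene" or "top" or "wrist"; returns a dict with "image" (480x640x3 uint8, blue, green, red), "K" (3x3 intrinsics, pixels), "rvec" (rotation vector, rad) and "tvec" (3), from world to camera coordinates, as OpenCV has them. Camera axes: x right, y down, z forward; pixel columns grow to the right and rows downward; lengths in m; the calibration is good to about 2 mm. A picture is of the moment at which its call begins. There is no depth.
- r.close_job(): hands the job in; it is judged then, once.
The state is a dict: "time_s": time; "joints": joint angles; "qd": joint speeds; "joint_torque": joint torques, N m; "tcp_pos": TCP position; "eef_rot": TCP orientation; "contact_force": force on the tool from outside, world axes, zero at the start; "moment": the same for the moment, N m; "gripper_width": finger opening in m; "gripper_force": force on a finger pad.
Only numpy, scipy, OpenCV 4.12 (cv2) and the standard library are available. Lean on these libraries where they do the work, as an engineer would, in place of code of your own. Each camera call takes 0.05 s, during which the arm holds its last target. There are 200 camera calls.

## Task

The knob of the portable hob was taken off for cleaning: slide the safety cover on the control strip all the way along its rails, away from the bare D-shaped shaft it hides, then turn the loose knob so that its pointer (the flat of its bore is on that side) points the way the shaft's flat faces, and push it fully home on the shaft. Finish while still holding the knob pressed in against its spring, as one does to light the ring: do not let go. Leave the cover open and do not disturb the ramekin and the salt shaker.

Things in the scene. Friction and masses are not known exactly. Their poses are not given: they have to be found in the camera images.
- hob: Fixed portable two-ring hob, white case 270 x 420 x 60 mm (x, y, z), origin under its centre. Steel control strip along its front, 60 mm above the worktop, centred 95 mm to -x; pan supports behind it reach 91 mm. On the strip: a knob already fitted (120 mm to -y, top 50 mm above the strip, leave it) and the bare shaft under the cover (40 mm to +y).
- cover (a joint): Sliding position of the safety cover along the hob's +y, in m: 0 closed (centred over the shaft), 0.10 at its end stop, fully open. It starts between 0 and 0.02, has about 1.5 N of friction and stays where it is left.
- cover_fin (a point): Middle of the top edge of the black fin on the cover. Fin: 40 mm along x, 10 mm thick along y, 18 mm tall, upright on the cover's plate (68 mm along x, 58 mm along y; plate top 37 mm, fin top 55 mm above the strip). Axes as the hob's; the cover slides along y.
- stem_tip (a point): Centre of the top end of the upright brass shaft, hidden under the cover at first; 28 mm above the strip (88 mm above the worktop) when not pressed. Shaft 16 mm in diameter with one flat 3 mm from the axis; the flat faces this point's -x axis; +z up. Its top edge is bevelled by about 1.2 mm. It does not turn.
- stem (a joint): How far the shaft is pressed down, in m: 0 up, 0.006 at its stop. It springs back: about 3 N start it moving, about 7 N push it to the stop.
- knob: Loose metal knob, upright on the worktop, 80 g. Origin: centre of underside, z up. Round body 44 mm wide, 20 mm high; on it a finger bar along x, 14 mm thick (y), 18 mm tall (top at 38 mm), x from +20 to -20 mm, then a 6 mm thick pointer nose to -30 mm: the pointer points along -x.
- knob_bore (a point): Blind end of the knob's bore, on its axis, 16 mm above the underside; axes as the knob's. The bore is D-shaped, 17.6 mm wide, its flat 3.6 mm from the axis on the pointer (-x) side: it fits only with the pointer the way the shaft's flat faces (free within about 0.15 rad). Fully home, this point is on the shaft's tip, the underside 12 mm above the strip.
- ramekin: Bystander: white ramekin, 74 mm in diameter, 38 mm high, on the worktop near the knob; origin under its centre.
- shaker: Bystander: salt shaker, 44 mm in diameter, 90 mm tall, upright on the worktop near the knob; origin under its centre.
There are look-alikes about, which are no part of the job. What is shaped like the knob but pink is not meant.

How it is judged (in metres and radians):
On the way, in this order (a step that is already met when the one before it is completed fails the run):
1. the cover is slid fully open (value of joint cover above 0.09 m), for 0.2 s.
2. the knob is fully home on the shaft, flat to flat (distance between knob_bore and stem_tip below 0.004 m and horizontal distance between knob_bore and stem_tip below 0.003 m and angle between the x axis of knob and the x axis of stem_tip, either way round below 0.35 rad and angle between the z axis of knob and the z axis of stem_tip, either way round below 0.12 rad), for 0.2 s.
At the end, for the whole second after the job is handed in: Cover at least 90 of its 100 mm open; knob on the shaft, bore end within 4 mm of the shaft tip (3 mm sideways), flats matched within 0.35 rad, upright within 0.12 rad; fingers on the knob (over 2 N), keeping the shaft pressed at least 4 of its 6 mm down (all of step 2 and value of joint cover above 0.09 m and value of joint stem above 0.004 m and contact force between the fingers and knob above 2 N); the arm keeps its last pose, push and grip.
It fails at once if the ramekin is moved by more than 3 cm (distance of ramekin from where it was at the start of the episode above 0.03 m).
It fails at once if the salt shaker is moved by more than 3 cm or tipped over (distance of shaker from where it was at the start of the episode above 0.03 m or angle between shaker's own z axis and vertical above 0.6 rad).
It also fails if it takes over 54 s, if anything falls off the work surface, if the arm or the gripper's body presses on something with over 40 N, if the wrist force passes 120 N, or if a joint passes its speed limit or range.

## Working session

There is one attempt and no reset: what is moved stays moved. The work goes in short steps, Python scripts to look and compute and a tool call to move; the robot and the scene stay as the last step left them, time stands still between calls to the robot, and variables do not carry over. Pictures are saved under pics/ and viewed, at most 11 in all, crops included, and the job is handed in when it is done.

Besides the shell and the picture viewer there is one more tool, called after "Call:" by a JSON object that holds its "name" and its "arguments", one argument or row to a line. send_rows: Moves the arm, as the interface text tells. Its arguments: {"type":"object","properties":{"steps":{"type":"array","items":{"type":"object","properties":{"dp":{"type":"array","items":{"type":"number"}},"roll":{"type":"number"},"jaw":{"type":"number"}}}},"newtons":{"type":"number"}},"required":["steps"]}

```bash
mkdir -p pics; ls
cat > h.py <<'E'
import cv2,numpy as np
from plant import r
def cap(n,save=None):
    c=r.capture(n); 
    if save: cv2.imwrite('pics/'+save+'.png',c['image'])
    return c
def ray(c,uv,z):
    R=cv2.Rodrigues(np.array(c['rvec'],float))[0];t=np.array(c['tvec'],float).ravel()
    C=-R.T@t; K=np.array(c['K'],float)
    p=cv2.undistortPoints(np.array([[uv]],float),K,None)[0,0]
    d=R.T@np.array([p[0],p[1],1]); return C+d*(z-C[2])/d[2]
def proj(c,P):
    return cv2.projectPoints(np.array(P,float).reshape(-1,3),np.array(c['rvec'],float),np.array(c['tvec'],float),np.array(c['K'],float),None)[0].reshape(-1,2)
def cam(c): 
    R=cv2.Rodrigues(np.array(c['rvec'],float))[0]; return -R.T@np.array(c['tvec'],float).ravel()
E
python3 - <<'E'
from h import *
s=r.get_state();print(s)
a=cap('top','top0');b=cap('scene','scene0')
print(cam(a),cam(b))
E
```

```text
pics
{'time_s': 0.0, 'joints': array([ 8.02173824e+01,  2.05920916e+01,  6.32427562e-01, -2.05074664e-02,
       -7.01364260e+01, -1.65067606e+01]), 'qd': array([-0.04027226,  0.03026001, -0.01461497,  0.08246677, -0.0325806 ,
       -0.04504633]), 'joint_torque': array([ 1.68687733e-03, -5.82721066e+01,  2.93046981e+01,  6.99675232e+00,
        7.06955689e-03, -1.59748488e-04]), 'tcp_pos': array([0.29877307, 0.60473777, 0.23960382]), 'eef_rot': array([ 1.79902392e+02, -8.82101307e-03, -2.62963549e+01]), 'contact_force': array([ 0.28779498, -0.56967112,  0.22528122]), 'moment': array([0.03330771, 0.00176074, 0.0020555 ]), 'gripper_force': 0.0, 'gripper_width': 0.087573071632326}
[ 0.41714817 -0.13456985  1.04036895] [-0.0220109  -0.93776681  0.53193165]
```

View pics/top0.png

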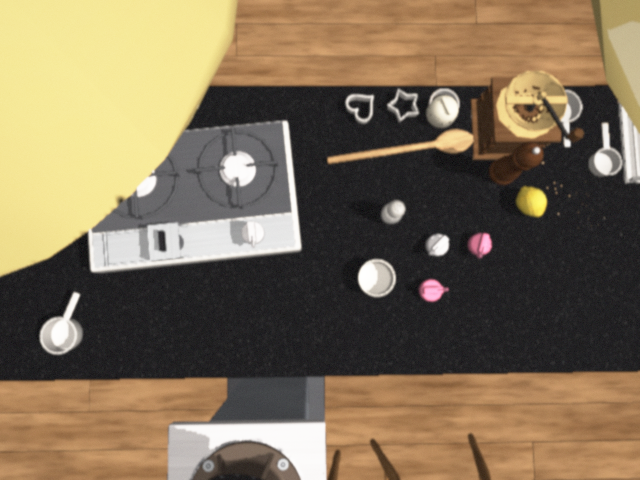

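View pics/scene0.png

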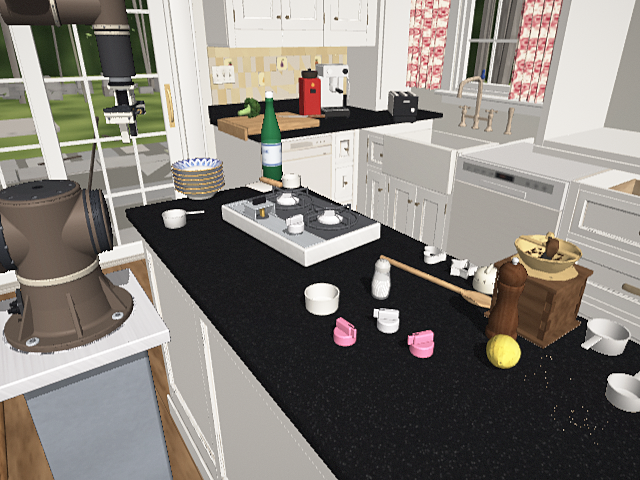

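The top view shows the cover with its black fin near (162,240), the loose knob near (438,245), the ramekin at (377,278) and the shaker at (393,211). The scene view confirms the grey knob at (387,319), between two pink ones.

Run:
```python
from h import *
a=cap('top');im=a['image'];b=cap('scene')
z=lambda i,x,y,w,h,s:cv2.resize(i[y:y+h,x:x+w],None,fx=s,fy=s,interpolation=cv2.INTER_CUBIC)
o=np.zeros((600,800,3),np.uint8)
o[:280,:800]=np.hstack([z(im,85,205,115,70,4)[:, :460],z(im,415,220,50,50,5.6)[:280,:280],np.zeros((280,60,3),np.uint8)])
o[280:600,:480]=z(b['image'],220,180,120,80,4)
o[280:600,480:800]=z(b['image'],360,295,53,53,6.04)[:320,:320]
cv2.imwrite('pics/crop.png',o)
print(a['K'],b['K'][0])
hsv=cv2.cvtColor(im,cv2.COLOR_BGR2HSV)
m=((hsv[...,2]>90)&(hsv[...,1]<60)).astype(np.uint8)
n,l,st,ce=cv2.connectedComponentsWithStats(m)
for i in range(1,n):
    if st[i,4]>100 and 60<ce[i,1]<370: 
        c=max(cv2.findContours((l==i).astype(np.uint8),0,1)[0],key=len)
        print(st[i],ce[i].round(1),ray(a,ce[i],0.02).round(4),np.round(cv2.minAreaRect(c),1) if 0 else cv2.minAreaRect(c))
for n_,uv,zz in [('hobFR',(301,249),.06),('hobFL',(93,270),.06),('hobBR',(288,122),.06),('fin',(162,240.5),.115),('knob2',(253,232),.11)]:
    print(n_,ray(a,uv,zz).round(4))
```

```text
[[491.91876971   0.         321.4936356 ]
 [  0.         491.91876971 237.8947128 ]
 [  0.           0.           1.        ]] [447.77935675   0.         326.59213683]
[387  88  32  34 453] [403.8 104.3] [ 0.8145 -0.3406  0.02  ] ((404.730712890625, 105.15383911132812), (30.785863876342773, 32.72731018066406), 33.6900634765625)
[ 427   88   33   40 1040] [442.9 107.2] [ 0.8077 -0.4253  0.02  ] ((443.2499694824219, 107.24998474121094), (31.182466506958008, 39.61545944213867), 11.309932708740234)
[559  89  24  45 537] [571.3 109.8] [ 0.8012 -0.7057  0.02  ] ((571.1396484375, 111.58868408203125), (20.39459800720215, 43.614952087402344), 10.61965560913086)
[345  94  29  30 425] [359.9 105.8] [ 0.8113 -0.2456  0.02  ] ((359.0, 108.5), (29.0, 28.0), 90.0)
[ 589  103   51   81 2150] [618.7 151.5] [ 0.7078 -0.8033  0.02  ] ((614.0, 143.0), (80.0, 50.0), 90.0)
[   87   120   215   153 21713] [206.7 203.7] [0.6002 0.0796 0.02  ] ((189.02777099609375, 195.9256134033203), (133.73458862304688, 213.42138671875), 83.8844985961914)
[382 200  24  24 426] [393.1 211.5] [ 0.5808 -0.3112  0.02  ] ((393.50006103515625, 211.5000457763672), (19.798988342285156, 25.45584487915039), 45.0)
[426 233  24  24 440] [437.7 244.5] [ 0.51   -0.4029  0.02  ] ((437.5, 244.5), (23.0, 23.0), 90.0)
[ 358  258   38   40 1195] [376.5 277.6] [ 0.4424 -0.2727  0.02  ] ((376.5, 277.5), (39.0, 37.0), 90.0)
[  39  292   44   63 1532] [ 61.6 330.5] [0.3429 0.368  0.02  ] ((67.20504760742188, 326.4014892578125), (38.63371658325195, 64.89993286132812), 43.090843200683594)
hobFR [ 0.5    -0.1174  0.06  ]
hobFL [0.4624 0.2923 0.06  ]
hobBR [ 0.7619 -0.0926  0.06  ]
fin [0.5139 0.1423 0.115 ]
knob2 [ 0.529  -0.0274  0.11  ]
```

View pics/crop.png

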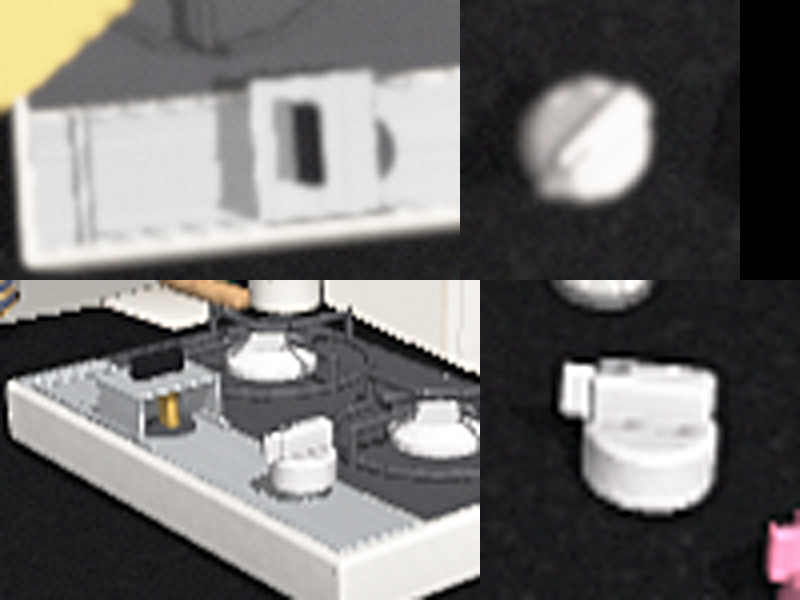

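The crops show the cover's black fin slightly off the shaft, the brass shaft visible under it, and the knob with its nose pointing to the lower left. Hob yaw is about 5.3°. Next I approach the fin's -y side.

```bash
cat >> h.py <<'E'
from scipy.spatial.transform import Rotation as Ro
def to(x,y,z,yaw=None):
    s=r.get_state(); R=Ro.from_euler('xyz',s['eef_rot'],degrees=True)
    d=R.inv().apply(np.array([x,y,z])-s['tcp_pos'])*1000
    roll=0 if yaw is None else -((yaw-s['eef_rot'][2]+180)%360-180)
    print('dp',d.round(1),'roll',round(np.radians(roll),3),'rows',round(np.linalg.norm(d)/62.5,1),'F',s['contact_force'].round(1),'tcp',s['tcp_pos'].round(4),s['eef_rot'].round(2),'t',s['time_s'])
E
python3 -c "
from h import *
to(.521,.091,.2,5.3)"
```

```text
dp [426.8 362.3  40.4] roll -0.551 rows 9.0 F [-0.3 -0.4  0.1] tcp [0.2989 0.6049 0.2399] [ 1.7994e+02 -1.0000e-02 -2.6290e+01] t 0.2
```

Call:
{"name": "send_rows", "arguments": {
  "steps": [
    {"dp":[426.8,362.3,40.4],"roll":-0.551,"jaw":0},
    {"dp":[426.8,362.3,40.4],"roll":-0.551,"jaw":0},
    {"dp":[426.8,362.3,40.4],"roll":-0.551,"jaw":0},
    {"dp":[426.8,362.3,40.4],"roll":-0.551,"jaw":0},
    {"dp":[426.8,362.3,40.4],"roll":-0.551,"jaw":0}
  ]
}}

```text
time_s: 0.82
tcp_pos: [0.4231, 0.3172, 0.2181]
eef_rot: [-180.0, -0.0, 5.3]
contact_force: [1.1, 0.9, -0.4]
gripper_width: 0.0432
gripper_force: 0.0
```

```bash
python3 -c "
from h import *
to(.521,.091,.2,5.3)"
```

```text
dp [ 76.6 234.3  18. ] roll 0.0 rows 4.0 F [ 1.1  0.9 -0.4] tcp [0.4231 0.3172 0.2181] [-1.7998e+02 -2.0000e-02  5.3100e+00] t 0.825
```

Call:
{"name": "send_rows", "arguments": {
  "steps": [
    {"dp":[76.6,234.3,18],"roll":0,"jaw":0},
    {"dp":[76.6,234.3,18],"roll":0,"jaw":0},
    {"dp":[76.6,234.3,18],"roll":0,"jaw":0},
    {"dp":[76.6,234.3,18],"roll":0,"jaw":0},
    {"dp":[76.6,234.3,18],"roll":0,"jaw":0}
  ]
}}

```text
time_s: 1.45
tcp_pos: [0.521, 0.0892, 0.1994]
eef_rot: [180.0, 0.1, 5.0]
contact_force: [0.2, 0.5, -0.7]
gripper_width: 0.0006
gripper_force: 0.0
```

Run:
```python
from h import *
to(.521,.091,.115,5.3)
c=cap('wrist','w0');print(cam(c))
print(proj(c,[.516,.1428,.115]))
```

```text
dp [ 0.2 -1.9 84.4] roll -0.006 rows 1.4 F [ 0.2  0.5 -0.7] tcp [0.521  0.0892 0.1994] [1.7996e+02 7.0000e-02 4.9800e+00] t 1.45
[0.58690472 0.09493576 0.34399077]
[[239.04803206 245.94608528]]
```

View pics/w0.png

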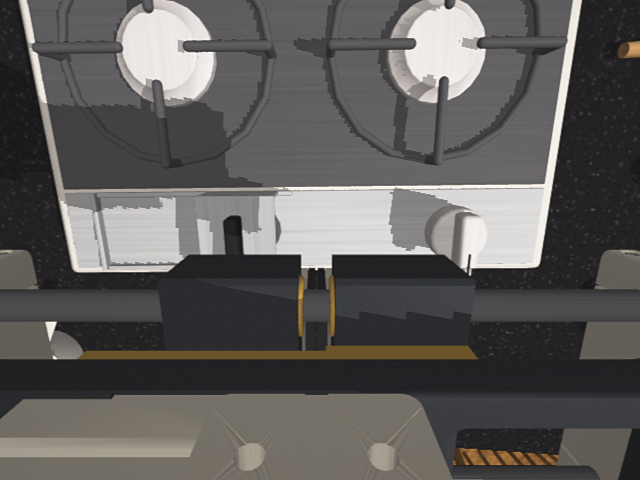

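The wrist view shows the fin at about (235,235), left of the closed fingers at (316,300), and the fitted knob at (458,235), clear on the right. Now I descend and push.

Call:
{"name": "send_rows", "arguments": {
  "steps": [
    {"dp":[2,0,84],"roll":0,"jaw":0},
    {"dp":[2,0,84],"roll":0,"jaw":0},
    {"dp":[2,-20,84],"roll":0,"jaw":0},
    {"dp":[2,-40,84],"roll":0,"jaw":0},
    {"dp":[2,-40,84],"roll":0,"jaw":0}
  ]
}}

```text
time_s: 2.12
tcp_pos: [0.5194, 0.1356, 0.1173]
eef_rot: [-179.9, -0.1, 5.5]
contact_force: [0.5, -0.4, -0.1]
gripper_width: 0.0002
gripper_force: 0.0
```

Run:
```python
from h import *
e=np.array([-.092,.9957])
p=np.array([.521,.091])+.112*e
to(p[0],p[1],.115,5.3)
```

```text
dp [ -2.3 -67.4   2.4] roll 0.003 rows 1.1 F [ 0.5 -0.4 -0.1] tcp [0.5194 0.1356 0.1173] [-1.7994e+02 -1.3000e-01  5.4600e+00] t 2.125
```

Call:
{"name": "send_rows", "arguments": {
  "steps": [
    {"dp":[-2,-20,2],"roll":0,"jaw":0},
    {"dp":[-2,-38,2],"roll":0,"jaw":0},
    {"dp":[-2,-54,2],"roll":0,"jaw":0},
    {"dp":[-2,-64,2],"roll":0,"jaw":0},
    {"dp":[-2,-64,2],"roll":0,"jaw":0}
  ]
}}

```text
time_s: 2.75
tcp_pos: [0.5109, 0.1974, 0.1139]
eef_rot: [-180.0, -0.0, 5.3]
contact_force: [0.5, 0.4, 0.5]
gripper_width: 0.0004
gripper_force: 0.0
```

Run:
```python
from h import *
to(.521,.091,.115,5.3)
c=cap('top','t1')
o=cv2.resize(c['image'][190:280,60:210],None,fx=5,fy=5,interpolation=cv2.INTER_CUBIC);cv2.imwrite('pics/t1c.png',o)
```

```text
dp [  0.2 106.8  -1.1] roll 0.001 rows 1.7 F [0.5 0.4 0.5] tcp [0.5109 0.1974 0.1139] [-179.98   -0.      5.34] t 2.75
```

Call:
{"name": "send_rows", "arguments": {
  "steps": [
    {"dp":[0,-4,0],"roll":0,"jaw":0},
    {"dp":[0,-8,0],"roll":0,"jaw":0}
  ]
}}

```text
time_s: 3.05
tcp_pos: [0.51, 0.2039, 0.1139]
eef_rot: [180.0, 0.0, 5.2]
contact_force: [-0.8, -1.3, -1.0]
gripper_width: 0.0004
gripper_force: 0.8
```

Run:
```python
from h import *
to(.521,.091,.115,5.3)
c=cap('wrist','w1')
```

```text
dp [  0.6 113.5  -1. ] roll -0.001 rows 1.8 F [-0.8 -1.3 -1. ] tcp [0.51   0.2039 0.1139] [1.7997e+02 4.0000e-02 5.2500e+00] t 3.05
```

View pics/w1.png

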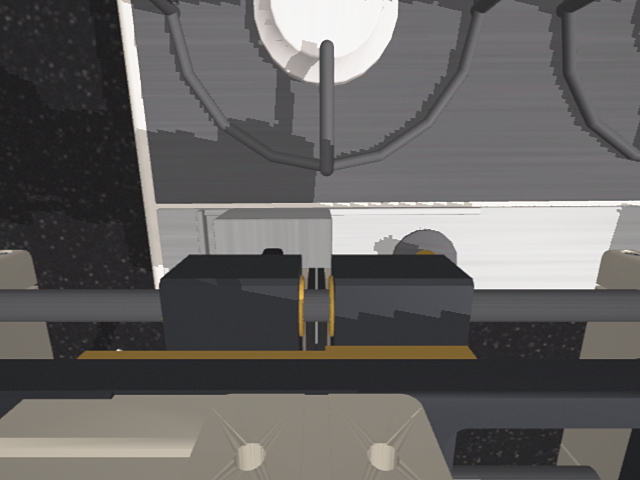

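The cover (plate 213–330) is nearly at the rail end at x≈200, and the shaft is exposed at (427,252). I push on until the force rises.

Call:
{"name": "send_rows", "arguments": {
  "steps": [
    {"dp":[0,-3,0],"roll":0,"jaw":0},
    {"dp":[0,-6,0],"roll":0,"jaw":0},
    {"dp":[0,-6,0],"roll":0,"jaw":0}
  ]
}}

```text
time_s: 3.48
tcp_pos: [0.5096, 0.2106, 0.1141]
eef_rot: [-180.0, -0.0, 5.3]
contact_force: [-0.2, 0.6, -0.0]
gripper_width: 0.0003
gripper_force: 0.3
```

Call:
{"name": "send_rows", "arguments": {
  "steps": [
    {"dp":[0,-4,0],"roll":0,"jaw":0},
    {"dp":[0,-8,0],"roll":0,"jaw":0},
    {"dp":[0,-8,0],"roll":0,"jaw":0}
  ]
}}

```text
time_s: 3.85
tcp_pos: [0.5089, 0.2176, 0.1141]
eef_rot: [179.9, 0.0, 5.3]
contact_force: [1.8, -5.7, 0.2]
gripper_width: 0.0003
gripper_force: 2.9
```

Call:
{"name": "send_rows", "arguments": {
  "steps": [
    {"dp":[0,-2,0],"roll":0,"jaw":0},
    {"dp":[0,-3,0],"roll":0,"jaw":0},
    {"dp":[0,-3,0],"roll":0,"jaw":0}
  ]
}}

```text
time_s: 4.22
tcp_pos: [0.5087, 0.218, 0.1141]
eef_rot: [179.7, 0.1, 5.3]
contact_force: [6.6, -16.1, 2.8]
gripper_width: 0.0008
gripper_force: 8.6
```

Call:
{"name": "send_rows", "arguments": {
  "steps": [
    {"dp":[0,15,0],"roll":0,"jaw":0},
    {"dp":[-20,40,-60],"roll":0,"jaw":0},
    {"dp":[-70,85,-90],"roll":0,"jaw":50},
    {"dp":[-70,85,-90],"roll":0,"jaw":88},
    {"dp":[-70,85,-90],"roll":0,"jaw":88}
  ]
}}

```text
time_s: 4.85
tcp_pos: [0.4468, 0.1303, 0.2052]
eef_rot: [-179.9, -0.2, 5.3]
contact_force: [-0.5, -0.1, 0.0]
gripper_width: 0.0249
gripper_force: 0.0
```

Run:
```python
from h import *
to(.51,-.4,.25,5.3)
c=cap('wrist','w2');p=proj(c,[[.5175,.131,.088],[.509,.244,.097]]);print(p)
cap('top','t2')
x,y=p[0].astype(int)
o=cv2.resize(c['image'][max(0,y-60):y+60,max(0,x-80):x+80],None,fx=5,fy=5,interpolation=cv2.INTER_CUBIC);cv2.imwrite('pics/w2c.png',o)
```

```text
dp [ 14.3 533.8 -45.9] roll -0.001 rows 8.6 F [-0.5 -0.1  0. ] tcp [0.4468 0.1303 0.2052] [-1.7987e+02 -1.5000e-01  5.2700e+00] t 4.85
[[324.19248426 142.58767226]
 [166.34812853 139.57089166]]
```

View pics/w2c.png

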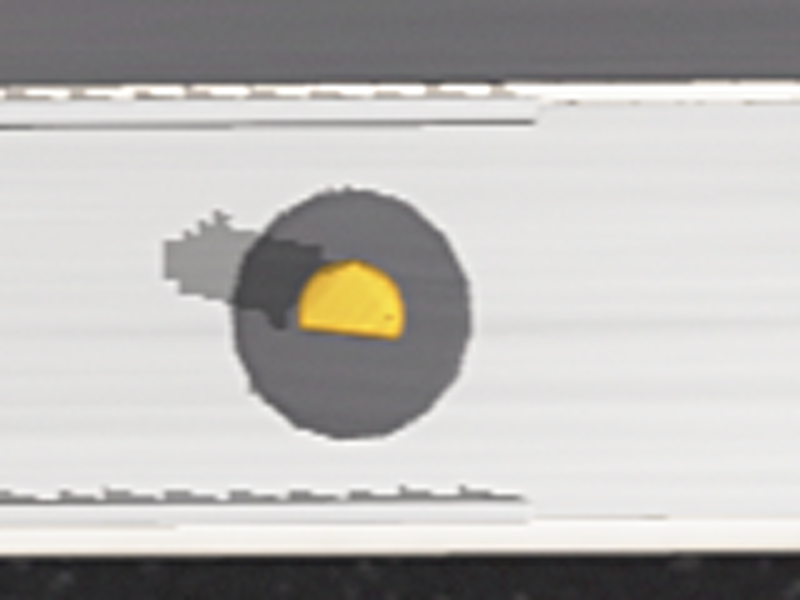

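The shaft is clear: a D with its arc up and its flat facing down in the picture, towards the robot, at full-image pixel about (315,142). Next I compute the D, and measure the knob from the top view.

Run:
```python
from h import *
c=cap('wrist');im=c['image']
hsv=cv2.cvtColor(im,cv2.COLOR_BGR2HSV)
m=((hsv[...,0]>15)&(hsv[...,0]<35)&(hsv[...,1]>120)&(hsv[...,2]>120)).astype(np.uint8)
m[:100]=0;m[190:]=0;m[:,:250]=0;m[:,400:]=0
cn=max(cv2.findContours(m,0,cv2.CHAIN_APPROX_NONE)[0],key=cv2.contourArea)[:,0]
P=np.array([ray(c,p.astype(float),.088)[:2] for p in cn])
# flat: lowest pixels in each col
cols=np.unique(cn[:,0]);F=np.array([ray(c,(u,cn[cn[:,0]==u][:,1].max()+.5),.088)[:2] for u in cols[2:-2]])
vx,vy,x0,y0=cv2.fitLine(F.astype(np.float32),2,0,.001,.001).ravel()
n=np.array([-vy,vx]); n*=-np.sign(n[0]); print('flat normal deg',np.degrees(np.arctan2(n[1],n[0])),'D bbox',P.min(0),P.max(0))
g=(P-[x0,y0])@n; Q=P[g<-.002]
# circle fit
A=np.c_[2*Q,np.ones(len(Q))];s=np.linalg.lstsq(A,(Q**2).sum(1),rcond=None)[0];print('circ',s[:2],np.sqrt(s[2]+s[:2]@s[:2]))
print('from flat', ([x0,y0]-3e-3*n - ((np.array([x0,y0])-P.mean(0))@np.array([-n[1],n[0]]))*np.array([-n[1],n[0]])), 'area eq',P.mean(0))
```

```text
flat normal deg 178.77026 D bbox [0.5125265  0.13110433] [0.52308762 0.14629047]
circ [0.51543285 0.13869327] 0.007532309179851639
from flat [0.51551753 0.13873515] area eq [0.51690765 0.13870532]
```

Run:
```python
from h import *
a=cap('top');hsv=cv2.cvtColor(a['image'],cv2.COLOR_BGR2HSV)
m=((hsv[...,0]>12)&(hsv[...,0]<38)&(hsv[...,1]>90)).astype(np.uint8)[225:255,150:200]
ys,xs=np.nonzero(m);print(len(xs)); 
if len(xs): print(xs.mean()+150,ys.mean()+225,ray(a,(xs.mean()+150,ys.mean()+225),.088))
to(.455,-.40,.2,5.3)
```

```text
71
170.9154929577465 241.35211267605635 [0.51486423 0.13319953 0.088     ]
dp [-41.1 529.2   3.6] roll -0.0 rows 8.5 F [-1.   0.   0.1] tcp [0.4471 0.1307 0.2033] [1.7997e+02 6.0000e-02 5.3000e+00] t 5.05
```

Run:
```python
from h import *
print(r.get_state()['joints'].round(1)); to(.522,.209,.2033,-84.7)
```

```text
[ 40.6   2.3 -27.8  -0.  -60.   54.7]
dp [ 81.8 -71.   -0.1] roll 1.571 rows 1.7 F [-1.   0.   0.1] tcp [0.4471 0.1307 0.2033] [1.7997e+02 6.0000e-02 5.3000e+00] t 5.05
```

Call:
{"name": "send_rows", "arguments": {
  "steps": [
    {"dp":[82,-71,0],"roll":1.571,"jaw":88},
    {"dp":[82,-71,0],"roll":1.571,"jaw":88},
    {"dp":[82,-71,0],"roll":1.571,"jaw":88},
    {"dp":[82,-71,0],"roll":1.571,"jaw":88},
    {"dp":[82,-71,0],"roll":1.571,"jaw":88}
  ]
}}

```text
time_s: 5.68
tcp_pos: [0.5221, 0.209, 0.2024]
eef_rot: [179.8, 0.0, -48.8]
contact_force: [0.5, -0.3, 0.2]
gripper_width: 0.077
gripper_force: 0.0
```

```bash
python3 -c "
from h import *
to(.522,.209,.2033,-84.7);print(r.get_state()['joints'].round(1))"
```

```text
dp [-0.   0.1 -0.9] roll 0.627 rows 0.0 F [ 0.5 -0.3  0.2] tcp [0.5221 0.209  0.2024] [179.85   0.   -48.76] t 5.675
[ 41.8  11.7 -16.8  -0.  -61.6  -0.5]
```

Call:
{"name": "send_rows", "arguments": {
  "steps": [
    {"dp":[0,0,-1],"roll":0.627,"jaw":88},
    {"dp":[0,0,-1],"roll":0.627,"jaw":88},
    {"dp":[0,0,-1],"roll":0.627,"jaw":88},
    {"dp":[0,0,-1],"roll":0.627,"jaw":88},
    {"dp":[0,0,-1],"roll":0.627,"jaw":88}
  ]
}}

```text
time_s: 6.3
tcp_pos: [0.522, 0.2089, 0.2038]
eef_rot: [179.9, -0.1, -84.3]
contact_force: [-0.1, -0.2, -1.0]
gripper_width: 0.0773
gripper_force: 0.0
```

```bash
cat >> h.py <<'E'
def stem(guess=(.5155,.136)):
    c=cap('wrist');hsv=cv2.cvtColor(c['image'],cv2.COLOR_BGR2HSV)
    m=((hsv[...,0]>15)&(hsv[...,0]<35)&(hsv[...,1]>120)&(hsv[...,2]>120)).astype(np.uint8)
    u,v=proj(c,[*guess,.088])[0].astype(int);k=np.zeros_like(m);k[max(v-50,0):v+50,max(u-50,0):u+50]=1
    cn=max(cv2.findContours(m*k,0,cv2.CHAIN_APPROX_NONE)[0],key=cv2.contourArea)
    mm=cv2.moments(cn);uv=(mm['m10']/mm['m00'],mm['m01']/mm['m00'])
    print('area',mm['m00'],'uv',np.round(uv,1),'D centroid at z=.088',ray(c,uv,.088).round(4),'bbox',cv2.boundingRect(cn)); return c
E
python3 -c "
from h import *
c=stem();to(.522,.209,.2033,-84.7);cv2.imwrite('pics/w3.png',c['image'])"
```

```text
area 238.0 uv [331.  144.2] D centroid at z=.088 [0.5173 0.1386 0.088 ] bbox (323, 134, 16, 22)
dp [-0.2 -0.   0.7] roll 0.008 rows 0.0 F [ 0.   0.3 -0.5] tcp [0.522  0.2088 0.204 ] [ 1.7992e+02 -5.0000e-02 -8.4250e+01] t 6.35
```

```bash
python3 -c "
from h import *
to(.456,-.358,.18,-40)"
```

```text
dp [557.3 122.4  24.7] roll -0.772 rows 9.1 F [ 0.   0.3 -0.5] tcp [0.522  0.2088 0.204 ] [ 1.7992e+02 -5.0000e-02 -8.4250e+01] t 6.35
```

Call:
{"name": "send_rows", "arguments": {
  "steps": [
    {"dp":[557,122,25],"roll":-0.772,"jaw":60},
    {"dp":[557,122,25],"roll":-0.772,"jaw":60},
    {"dp":[557,122,25],"roll":-0.772,"jaw":60},
    {"dp":[557,122,25],"roll":-0.772,"jaw":60},
    {"dp":[557,122,25],"roll":-0.772,"jaw":60}
  ]
}}

```text
time_s: 6.98
tcp_pos: [0.4874, -0.0904, 0.1918]
eef_rot: [-180.0, -0.0, -39.8]
contact_force: [1.2, -0.2, 0.1]
gripper_width: 0.0526
gripper_force: 0.0
```

```bash
python3 -c "
from h import *
to(.456,-.358,.18,-40)"
```

```text
dp [147.  225.9  11.8] roll 0.004 rows 4.3 F [ 1.2 -0.2  0.1] tcp [ 0.4874 -0.0904  0.1918] [-1.7999e+02 -2.0000e-02 -3.9750e+01] t 6.975
```

Call:
{"name": "send_rows", "arguments": {
  "steps": [
    {"dp":[147,226,12],"roll":0.004,"jaw":60},
    {"dp":[147,226,12],"roll":0.004,"jaw":60},
    {"dp":[147,226,12],"roll":0.004,"jaw":60},
    {"dp":[147,226,12],"roll":0.004,"jaw":60},
    {"dp":[147,226,12],"roll":0.004,"jaw":60}
  ]
}}

```text
time_s: 7.6
tcp_pos: [0.4533, -0.3595, 0.1789]
eef_rot: [180.0, 0.1, -40.4]
contact_force: [-0.5, 0.8, -0.4]
gripper_width: 0.0525
gripper_force: 0.0
```

```bash
python3 -c "
from h import *
c=cap('wrist','w4');to(.456,-.358,.18,-40);print(proj(c,[[.51,-.403,.038],[.58,-.305,.09]]))"
```

```text
dp [ 0.8 -3.2 -1.2] roll -0.008 rows 0.1 F [ 1.  -1.3  0.6] tcp [ 0.4534 -0.3599  0.1788] [ 1.7994e+02  8.0000e-02 -4.0440e+01] t 7.65
[[311.03217394 141.33355374]
 [130.27244467 155.84775514]]
```

View pics/w4.png

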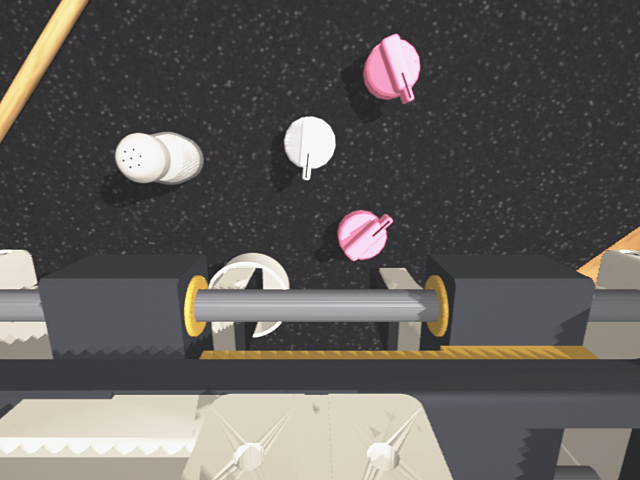

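The knob is at (310,142) with its nose nearly straight down at (307,178). The shaker's cap is at (140,157) and its base near (182,158), straight along the jaw axis. I'll crop this and compute the knob's axis.

Run:
```python
from h import *
c=cap('wrist');im=c['image'];g=cv2.cvtColor(im,cv2.COLOR_BGR2GRAY);s=cv2.cvtColor(im,cv2.COLOR_BGR2HSV)[...,1]
m=((g>110)&(s<60)).astype(np.uint8);m[:,:260]=0;m[:,360:]=0;m[:90]=0;m[205:]=0
cn=max(cv2.findContours(m,0,cv2.CHAIN_APPROX_NONE)[0],key=cv2.contourArea)[:,0]
print('bbox',cn.min(0),cn.max(0))
low=cn[cn[:,1]>=cn[:,1].max()-1].mean(0);tip=ray(c,low+[0,.5],.036);print('tip',low,tip)
# per-row extents of nose
for v in range(cn[:,1].max()-14,cn[:,1].max()+1,2):
    q=cn[cn[:,1]==v][:,0];print(v,q.min(),q.max())
# disc: left, right & top arcs
Q=np.array([ray(c,p.astype(float),.018)[:2] for p in cn if p[1]<cn[:,1].max()-16])
A=np.c_[2*Q,np.ones(len(Q))];k=np.linalg.lstsq(A,(Q**2).sum(1),rcond=None)[0];print('disc',k[:2],np.sqrt(k[2]+k[:2]@k[:2]))
d=tip[:2]-k[:2];print('pointer deg',np.degrees(np.arctan2(d[1],d[0])),np.hypot(*d))
to(*k[:2],.18,-40)
x=np.clip((im[100:200,250:370].astype(float)-120)*1.9,0,255).astype(np.uint8)
cv2.imwrite('pics/kc.png',cv2.resize(x,None,fx=6,fy=6,interpolation=cv2.INTER_CUBIC))
```

```text
bbox [283 117] [334 180]
tip [305.         179.71428571] [ 0.48952075 -0.37924244  0.036     ]
166 296 321
168 302 317
170 302 309
172 302 309
174 302 309
176 301 309
178 301 309
180 303 307
disc [ 0.51044159 -0.40073686] 0.021932096400317933
pointer deg 134.2252462992701 0.029994860390052117
dp [70.8 -4.5 -1.2] roll -0.008 rows 1.1 F [-0.5  0.  -0.1] tcp [ 0.4536 -0.3582  0.1789] [ 1.7996e+02  9.0000e-02 -4.0450e+01] t 7.7
```

View pics/kc.png

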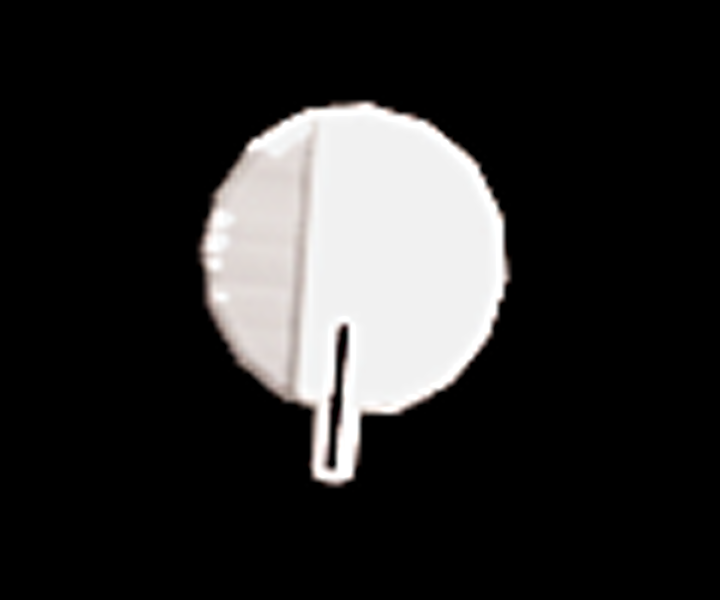

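```bash
python3 -c "
from h import *
to(.5018,-.4091,.1,-45.8)"
```

```text
dp [69.8  7.4 78.8] roll 0.093 rows 1.7 F [-0.5  0.  -0.1] tcp [ 0.4536 -0.3582  0.1789] [ 1.7996e+02  9.0000e-02 -4.0450e+01] t 7.7
```

Call:
{"name": "send_rows", "arguments": {
  "steps": [
    {"dp":[69.8,7.4,50],"roll":0.093,"jaw":60},
    {"dp":[69.8,7.4,79],"roll":0.093,"jaw":60},
    {"dp":[69.8,7.4,79],"roll":0.093,"jaw":60},
    {"dp":[69.8,7.4,79],"roll":0.093,"jaw":60}
  ]
}}

```text
time_s: 8.2
tcp_pos: [0.5031, -0.4065, 0.1017]
eef_rot: [180.0, -0.0, -45.6]
contact_force: [0.7, 0.6, 0.9]
gripper_width: 0.0521
gripper_force: 0.0
```

```bash
python3 -c "
from h import *
to(.5018,-.4091,.038,-45.8)"
```

```text
dp [ 0.9  2.8 63.7] roll 0.004 rows 1.0 F [0.7 0.6 0.9] tcp [ 0.5031 -0.4065  0.1017] [ 1.7999e+02 -2.0000e-02 -4.5570e+01] t 8.2
```

Call:
{"name": "send_rows", "arguments": {
  "steps": [
    {"dp":[0.9,2,40],"roll":0.004,"jaw":60},
    {"dp":[0.9,2,62],"roll":0.004,"jaw":60},
    {"dp":[0.9,2,62],"roll":0.004,"jaw":60},
    {"dp":[0.9,2,62],"roll":0.004,"jaw":60}
  ]
}}

```text
time_s: 8.7
tcp_pos: [0.5031, -0.4096, 0.0415]
eef_rot: [-179.9, -0.2, -45.8]
contact_force: [-0.2, 0.2, 0.8]
gripper_width: 0.052
gripper_force: 0.0
```

```bash
python3 -c "
from h import *
to(.5018,-.4091,.038,-45.8);cap('scene','s5')"
```

```text
dp [-1.2  0.6  3.5] roll -0.001 rows 0.1 F [-0.2  0.2  0.8] tcp [ 0.5031 -0.4096  0.0415] [-179.94   -0.19  -45.85] t 8.7
```

Call:
{"name": "send_rows", "arguments": {
  "steps": [
    {"dp":[-1,0,2.5],"roll":0,"jaw":60},
    {"dp":[-1,0,2.5],"roll":0,"jaw":40},
    {"dp":[-1,0,2.5],"roll":0,"jaw":25},
    {"dp":[-1,0,2.5],"roll":0,"jaw":10},
    {"dp":[-1,0,2.5],"roll":0,"jaw":10}
  ],
  "newtons": 30
}}

```text
time_s: 9.38
tcp_pos: [0.5012, -0.4087, 0.0365]
eef_rot: [-180.0, -0.0, -45.9]
contact_force: [0.4, 0.1, 0.4]
gripper_width: 0.0182
gripper_force: 0.2
```

```bash
python3 -c "
from h import *
s=r.get_state();print(s['gripper_width'],s['gripper_force']);to(.5018,-.4091,.038,-45.8)"
```

```text
0.018181501696822467 0.1924468483775854
dp [ 0.7 -0.2 -1.5] roll -0.002 rows 0.0 F [0.4 0.1 0.4] tcp [ 0.5012 -0.4087  0.0365] [-180.     -0.    -45.91] t 9.375
```

Call:
{"name": "send_rows", "arguments": {
  "steps": [
    {"dp":[0,0,0],"roll":0,"jaw":0},
    {"dp":[0,0,0],"roll":0,"jaw":0},
    {"dp":[0,0,0],"roll":0,"jaw":0}
  ],
  "newtons": 35
}}

```text
time_s: 9.75
tcp_pos: [0.5011, -0.4087, 0.0364]
eef_rot: [180.0, -0.0, -45.9]
contact_force: [0.4, 0.1, -0.2]
gripper_width: 0.0135
gripper_force: 35.0
```

Call:
{"name": "send_rows", "arguments": {
  "steps": [
    {"dp":[0,0,-40],"roll":0,"jaw":0},
    {"dp":[0,0,-100],"roll":0,"jaw":0},
    {"dp":[0,0,-165],"roll":0,"jaw":0},
    {"dp":[0,0,-165],"roll":0,"jaw":0}
  ]
}}

```text
time_s: 10.25
tcp_pos: [0.5034, -0.4102, 0.2077]
eef_rot: [-179.8, -0.6, -45.9]
contact_force: [0.6, -0.6, -1.4]
gripper_width: 0.0133
gripper_force: 35.0
```

```bash
python3 -c "
from h import *
cap('scene','s6');to(.5154-.0007,.1387,.2,-1.2)"
```

```text
dp [-384.8 -390.2    3.5] roll -0.78 rows 8.8 F [ 0.8  0.4 -0.8] tcp [ 0.5022 -0.4092  0.2047] [-179.88   -0.3   -45.91] t 10.3
```

View pics/s6.png

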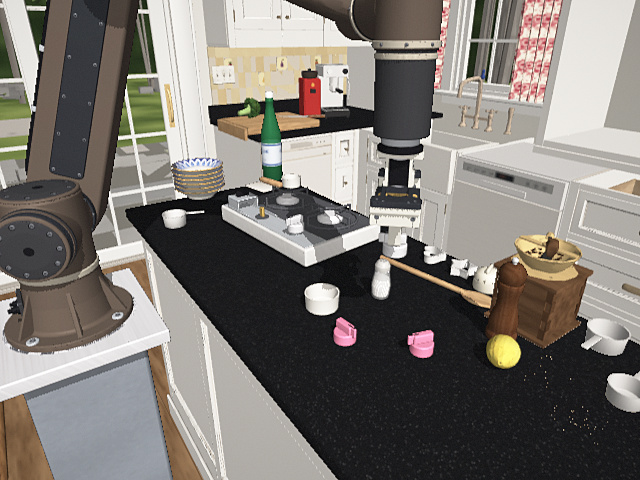

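The knob is lifted in the jaws at (395,247), the shaker and ramekin are undisturbed, and the cover is open at (242,200). Now I carry it to the shaft.

Call:
{"name": "send_rows", "arguments": {
  "steps": [
    {"dp":[-385,-390,3.5],"roll":-0.78,"jaw":0},
    {"dp":[-385,-390,3.5],"roll":-0.78,"jaw":0},
    {"dp":[-385,-390,3.5],"roll":-0.78,"jaw":0},
    {"dp":[-385,-390,3.5],"roll":-0.78,"jaw":0},
    {"dp":[-385,-390,3.5],"roll":-0.78,"jaw":0}
  ]
}}

```text
time_s: 10.92
tcp_pos: [0.5069, -0.0944, 0.1979]
eef_rot: [180.0, 0.1, -1.1]
contact_force: [1.6, 0.7, -0.9]
gripper_width: 0.0136
gripper_force: 35.0
```

```bash
python3 -c "
from h import *
to(.5154-.0007,.1387,.17,-1.2)"
```

```text
dp [   3.6 -233.2   27.9] roll 0.003 rows 3.8 F [ 1.6  0.7 -0.9] tcp [ 0.5069 -0.0944  0.1979] [ 1.7999e+02  1.4000e-01 -1.0500e+00] t 10.925
```

Call:
{"name": "send_rows", "arguments": {
  "steps": [
    {"dp":[3.6,-233,28],"roll":0,"jaw":0},
    {"dp":[3.6,-233,28],"roll":0,"jaw":0},
    {"dp":[3.6,-233,28],"roll":0,"jaw":0},
    {"dp":[3.6,-233,28],"roll":0,"jaw":0},
    {"dp":[3.6,-233,28],"roll":0,"jaw":0}
  ]
}}

```text
time_s: 11.55
tcp_pos: [0.5156, 0.1389, 0.1693]
eef_rot: [179.9, 0.2, -1.0]
contact_force: [-0.6, -0.3, -0.8]
gripper_width: 0.0134
gripper_force: 35.0
```

Call:
{"name": "send_rows", "arguments": {
  "steps": [
    {"dp":[0,0,0],"roll":0,"jaw":0},
    {"dp":[0,0,0],"roll":0,"jaw":0}
  ]
}}

```text
time_s: 11.8
tcp_pos: [0.5163, 0.1355, 0.171]
eef_rot: [180.0, 0.0, -1.3]
contact_force: [-0.2, -0.2, -0.5]
gripper_width: 0.0135
gripper_force: 35.0
```

```bash
python3 -c "
from h import *
cap('wrist','w7');to(.5154-.0007,.1387,.132,-1.2)"
```

```text
dp [-1.8 -3.2 39.3] roll -0.002 rows 0.6 F [-0.  -0.7 -1.1] tcp [0.5165 0.1355 0.1713] [ 1.7999e+02  2.0000e-02 -1.3000e+00] t 11.85
```

View pics/w7.png

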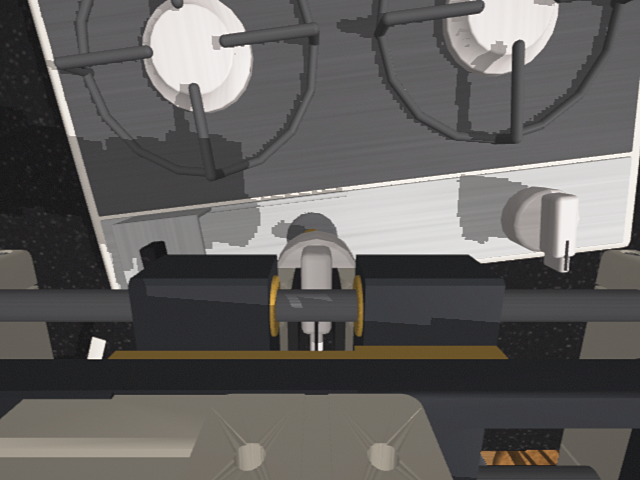

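The knob is in the jaws just above the exposed shaft at (311,232). I correct sideways and lower to just above the tip.

Call:
{"name": "send_rows", "arguments": {
  "steps": [
    {"dp":[-1.8,-3.2,20],"roll":0,"jaw":0},
    {"dp":[-1.8,-3.2,39],"roll":0,"jaw":0},
    {"dp":[-1.8,-3.2,39],"roll":0,"jaw":0},
    {"dp":[-1.8,-3.2,39],"roll":0,"jaw":0},
    {"dp":[-1.8,-3.2,39],"roll":0,"jaw":0}
  ]
}}

```text
time_s: 12.48
tcp_pos: [0.5154, 0.1399, 0.1334]
eef_rot: [-180.0, -0.1, -1.2]
contact_force: [-0.1, 0.2, 0.5]
gripper_width: 0.0136
gripper_force: 35.0
```

```bash
python3 -c "
from h import *
for i in range(3): cap('top');to(.5154-.0007,.1387,.109,-1.2)"
```

```text
dp [-0.7  1.3 24.3] roll -0.001 rows 0.4 F [ 0.3  0.5 -0.3] tcp [0.5153 0.1399 0.1333] [-1.7995e+02 -7.0000e-02 -1.2300e+00] t 12.525
dp [-0.5  1.3 24.1] roll -0.0 rows 0.4 F [-1.2 -0.4 -1.4] tcp [0.5152 0.14   0.1331] [-1.7996e+02 -6.0000e-02 -1.2300e+00] t 12.575
dp [-0.4  1.3 24. ] roll -0.0 rows 0.4 F [ 0.2 -0.6 -0. ] tcp [0.5151 0.1399 0.133 ] [-1.7997e+02 -4.0000e-02 -1.2300e+00] t 12.625
```

Call:
{"name": "send_rows", "arguments": {
  "steps": [
    {"dp":[-0.2,1.2,0],"roll":0,"jaw":0},
    {"dp":[-0.2,1.2,4],"roll":0,"jaw":0},
    {"dp":[-0.2,1.2,8],"roll":0,"jaw":0},
    {"dp":[-0.2,1.2,11],"roll":0,"jaw":0},
    {"dp":[-0.2,1.2,11],"roll":0,"jaw":0}
  ]
}}

```text
time_s: 13.25
tcp_pos: [0.5145, 0.1385, 0.121]
eef_rot: [180.0, 0.0, -1.2]
contact_force: [0.6, -0.2, -0.5]
gripper_width: 0.0137
gripper_force: 35.0
```

```bash
python3 -c "
from h import *
to(.5154-.0007,.1387,.1084,-1.2)"
```

```text
dp [ 0.2 -0.2 12.6] roll -0.0 rows 0.2 F [ 0.6 -0.2 -0.5] tcp [0.5145 0.1385 0.121 ] [ 1.7998e+02  4.0000e-02 -1.2200e+00] t 13.25
```

Call:
{"name": "send_rows", "arguments": {
  "steps": [
    {"dp":[0,0,3],"roll":0,"jaw":0},
    {"dp":[0,0,6],"roll":0,"jaw":0},
    {"dp":[0,0,9],"roll":0,"jaw":0},
    {"dp":[0,0,11],"roll":0,"jaw":0},
    {"dp":[0,0,11],"roll":0,"jaw":0}
  ]
}}

```text
time_s: 13.88
tcp_pos: [0.5146, 0.1386, 0.1103]
eef_rot: [180.0, 0.0, -1.2]
contact_force: [0.5, 0.7, 0.1]
gripper_width: 0.0135
gripper_force: 35.0
```

Call:
{"name": "send_rows", "arguments": {
  "steps": [
    {"dp":[0,0,2],"roll":0,"jaw":0},
    {"dp":[0,0,4],"roll":0,"jaw":0},
    {"dp":[0,0,6],"roll":0,"jaw":0},
    {"dp":[0,0,8],"roll":0,"jaw":0},
    {"dp":[0,0,8],"roll":0,"jaw":0}
  ]
}}

```text
time_s: 14.5
tcp_pos: [0.5149, 0.1388, 0.1026]
eef_rot: [-180.0, -0.0, -1.2]
contact_force: [-1.5, 0.3, 4.5]
gripper_width: 0.0136
gripper_force: 35.0
```

Call:
{"name": "send_rows", "arguments": {
  "steps": [
    {"dp":[0,0,2],"roll":0,"jaw":0},
    {"dp":[0,0,3],"roll":0,"jaw":0},
    {"dp":[0,0,3],"roll":0,"jaw":0}
  ]
}}

```text
time_s: 14.88
tcp_pos: [0.5152, 0.1388, 0.102]
eef_rot: [-180.0, -0.1, -1.2]
contact_force: [-9.4, -0.2, 26.0]
gripper_width: 0.0137
gripper_force: 35.0
```

Call:
{"name": "send_rows", "arguments": {
  "steps": [
    {"dp":[0,0,-1],"roll":0,"jaw":0},
    {"dp":[0,0,-1],"roll":0,"jaw":0},
    {"dp":[0,0,-1],"roll":0,"jaw":0}
  ]
}}

```text
time_s: 15.25
tcp_pos: [0.515, 0.1388, 0.1021]
eef_rot: [-180.0, -0.1, -1.2]
contact_force: [-6.7, -0.4, 18.8]
gripper_width: 0.0136
gripper_force: 35.0
```

Run:
```python
from h import *
c=cap('scene');o=cv2.resize(c['image'][150:270,190:350],None,fx=5,fy=5,interpolation=cv2.INTER_CUBIC);cv2.imwrite('pics/s8.png',o)
to(.5147,.1387,.1024,-1.2)
```

```text
dp [-0.4  0.1 -0.3] roll 0.0 rows 0.0 F [-6.1 -0.7 17.4] tcp [0.5151 0.1388 0.1021] [-1.7998e+02 -8.0000e-02 -1.1800e+00] t 15.3
```

View pics/s8.png

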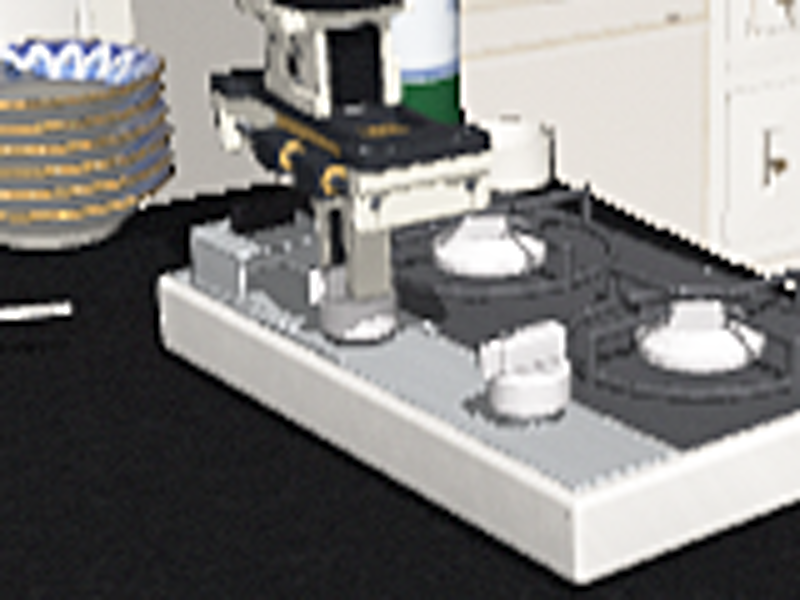

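The knob sits low on the shaft at (358,315), pressed to its stop and level, and the cover is open at (230,255). The force is about 18 N and steady, so I hand in.

```bash
python3 -c "
from plant import r
print(r.close_job())"
```

```text
the job is handed in; nothing more can be done
None
```

I handed the job in at about 15 s: the cover is open against its stop, and the knob is on the shaft, still gripped at 35 N and pressed to its stop with about 18 N; the ramekin and shaker looked undisturbed, and no verdict came back.

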